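# Zero and set the airbrush regulator

## Task

Turn the red-barred knob of the airbrush air regulator anticlockwise until you feel it come firmly against its end stop, without forcing it. Then turn it back up until the gauge's black needle points at the red mark, and let go. Touch neither the gauge nor its red mark, and leave the miniatures, bottles and cup standing where they are.

Things in the scene. Friction and masses are not known exactly. Their poses are not given: they have to be found in the camera images.
- knob_grip (a point): Grip point of the regulator knob: black disc 72 mm across with a red grip bar 70 mm long, 16 wide, 38 high, white line near one end. On the turning axis, 15 mm below the bar's top, 23 mm above the disc. z = turning axis, out of the knob, leaning 20 degrees from vertical; x = along the bar to the white-line end (grip it either way round). Anticlockwise from above (+ about z) lowers the pressure.
- regulator: Fixed air regulator under the knob: aluminium foot 110 mm across, dark head tilted to its own -x, bar top 125 mm above the table. Origin: centre of its underside. The knob turns against 0.05 N m friction and stays where left; travel 4.2 rad between stops, so it needs several grasps. Where the stops lie is unmarked and differs each time: the anticlockwise one must be felt.
- knob_twist (a joint): Springy twist (rad) of the knob on its spindle: 0 when let go, 0.8 N m per rad, positive when pushed clockwise. Between 0 and -0.08 in a steady anticlockwise turn; more negative only when leaning on the anticlockwise stop. -0.12 (0.1 N m) is firm contact; beyond 0.8 either way (0.64 N m) it is forced and damaged. Gripping the bar does not limit this: watch the twist or the wrist moment.
- needle_tip (a point): Tip of the gauge's black needle, 58 mm from the dial centre. It turns clockwise (from above) through the same angle as the knob turns clockwise, and back. Where it points when the knob is on its stop differs each time, so it does not show the stop.
- mark_tip (a point): Inner tip of the red set mark on the gauge's rim, 58 mm from the dial centre and 9 mm above the needle's level; always reached 0.9 to 2.2 rad of clockwise knob turn after the anticlockwise stop.
- gauge_center (a point): Centre of the dial, 45 mm above the table, on the needle's axis; own z up.
- gauge: The fixed round pressure gauge lying face up: blue case 164 mm across, 52 mm high with its steel rim, white open dial. Origin: centre of its underside on the table.
- statue: Fixed plinth with a blue-green figure, 100 mm across, 136 mm high. Origin: centre of its underside.
- mini_pink: Loose bystander: round-based miniature, green body and pink ball head, 59 mm tall, base 42 mm across. Origin: centre of its underside, z up.
- mini_crab: Loose bystander: round-based miniature, teal body and tan ball head on a yellow base, 59 mm tall, base 42 mm across. Origin: centre of its underside, z up.
- paint_red: Loose bystander: red dropper bottle with white cap, 78 mm tall, 29 mm across. Origin: centre of its underside, z up.
- paint_teal: Loose bystander: teal dropper bottle with white cap, 78 mm tall, 29 mm across. Origin: centre of its underside, z up.
- paint_black: Loose bystander: black dropper bottle with black cap, 78 mm tall, 29 mm across. Origin: centre of its underside, z up.
- water_cup: Loose bystander: empty clear plastic cup, 80 mm tall, 72 mm across the rim. Origin: centre of its underside, z up.
Things that resemble listed ones, but are neither listed nor needed, are in the scene too. Several things have the shape of the gauge; the one meant has the colours described above.

How it is judged:
By the outcome, as a careful person would: the job done as asked, in the order asked, and still so for the second after the job is handed in, with the robot touching nothing.
It also fails if it takes over 72 s, if anything falls off the work surface, if the arm or the gripper's body presses on something with over 40 N, if the wrist force passes 120 N, or if a joint passes its speed limit or range.

## Robot

A 6-joint arm with a two-finger parallel gripper is mounted at the origin on the work surface. World frame = base frame: x ahead of the robot, y to its left, z up, the work surface at z = 0. Lengths are in mm, angles in rad, forces in N, time in s.
With the tool pointing down it reaches from about 350 to 850 mm from the base axis. Payload 8.1 kg.
Tool frame: the origin (TCP) lies midway between the tips of the shut fingers; the grasp point (between the pads) lies 19 mm behind it; z points along the fingers, y is the direction in which the jaws open and shut (so a half turn about z gives the same grasp; the last joint's range is limited). The gripper opens to 93 mm and grips with 3 to 60 N. Pads are 15 mm wide; open, the fingers measure 128 mm over their backs; the gripper's body (75 mm by 188 mm) begins 65 mm behind the grasp point.
Start: joints at [-1.257, 0.13, 1.488, -0, 1.523, -0.085], TCP at [233.008, -552.913, 218.635] pointing down, gripper open.
Joint ranges: [-2.96, 2.96], [-0.89, 2.26], [0.02, 2.5], [-1.34, 4.48], [0, 2.73], [-2.66, 2.66]. Speed limits (rad/s): [2.39, 2.39, 2.79, 3.14, 3.14, 3.14].

## Interface

Orientations are given as a unit quaternion [x, y, z, w].
In Python, from bench import telemetry, cams, r gives the robot as it stands. The module is installed in compiled form; this text tells all that it offers.
- The arm moves only by the tool step_arm, never from a script. Its argument "series" is one flat list of numbers, 4 for each row, row after row: the shift along the tool's x, y, z in mm, then the turn about the tool's z in degrees. In form: [dx, dy, dz, turn, dx, dy, dz, turn, ...]. A call has 1 to 10 rows; each row shifts and turns the pose as measured when the row begins, along the tool's axes as they then stand; what a row does not reach is not made up. A row lasts 1/12 s, in which the tool goes at most 41.7 mm and 7.16 degrees, less where a joint would pass 70% of its speed; a pose out of reach is approached as far as the arm can. A call with a gripper value outside its range is refused whole. "claw" is the finger opening in mm, from 0 to 93, set as the call begins (left out, the last holds). The fingers move at their own pace and stop on an object; the grip force is fixed at half the most. Time passes only in rows, so rows that do not move let the fingers close. It gives the time, the measured TCP pose, the force and the opening at its end, in the units of the state.
- telemetry.state(): the state, without advancing time (a new reading comes with each control period).
- cams.snapshot(name): name is "scene" or "top" or "wrist"; returns the picture (400x640x3 uint8, red, green, blue); there is no depth.
- cams.get_calibration(name): a dict with "intrinsics" (3x3 intrinsics, pixels), "rvec" (rotation vector, rad) and "tvec" (3), from world to camera coordinates, as OpenCV has them. Camera axes: x right, y down, z forward; pixel columns grow to the right and rows downward; lengths in mm; the calibration is good to about 2 mm. The wrist camera is an equidistant fisheye: a pixel r from the principal point sees the ray r / f radians off the axis. A picture is of the moment at which its call begins: read the wrist's pose just before it. get_calibration takes no time and is no camera call; for the wrist camera it gives the pose at the moment of the call.
- r.job_done(): hands the job in, once; it reports no verdict.
The state is a dict: "t": time; "joints": joint angles; "qvel": joint speeds; "tau": joint torques, N m; "ee_pos": TCP position; "tcp_rot": TCP orientation; "ft_force": force on the tool from outside, world axes, zero at the start; "wrist_torque": the same for the moment, N m; "finger_gap": finger opening in mm.
Only numpy, scipy, OpenCV 4.12 (cv2) and the standard library are available. Lean on these libraries where they do the work, as an engineer would, in place of code of your own. Each camera call takes 0.05 s, during which the arm holds its last target. There are 200 camera calls.

## Working session

There is one attempt and no reset: what is moved stays moved. The work goes in short steps, Python scripts to look and compute and a tool call to move; the robot and the scene stay as the last step left them, time stands still between calls to the robot, and variables do not carry over. Pictures are saved under pics/ and viewed, and the job is handed in when it is done.

Besides the shell and the picture viewer there is one more tool, called as name(argument=value, ...) on one line, values as JSON. step_arm: Moves the arm, as the interface text tells. Its arguments: {"type":"object","properties":{"series":{"type":"array","items":{"type":"number"}},"claw":{"type":"number"}},"required":["series"]}

```bash
mkdir -p pics; python3 - <<'E'
from bench import telemetry,cams
import cv2
print(telemetry.state())
for n in("scene","top"):
    cv2.imwrite(f"pics/{n}0.png",cams.snapshot(n)[:,:,::-1]); print(n,cams.get_calibration(n))
E
```

```text
{'t': 0.0, 'joints': array([-1.25737917e+00,  1.31179757e-01,  1.48927753e+00, -1.04739780e-06,
        1.52297109e+00, -8.54082464e-02]), 'qvel': array([ 0.00056853, -0.00193224,  0.00082736, -0.00145192,  0.00046673,
        0.00038098]), 'tau': array([ 6.97919058e-04, -5.59837139e+01, -4.91761172e+01,  7.67963938e-02,
        3.54336679e-02, -2.08049055e-04]), 'ee_pos': array([ 232.84323784, -552.36674541,  217.5772918 ]), 'tcp_rot': array([ 9.80182669e-01,  1.98093645e-01, -1.04933427e-04, -9.11843442e-04]), 'ft_force': array([-0.78692315, -0.38330908,  0.08317163]), 'wrist_torque': array([ 0.03952189, -0.01693031, -0.04501339]), 'finger_gap': 92.72030744433214}
scene {'intrinsics': array([[516.90006565,   0.        , 315.74637088],
       [  0.        , 516.90006565, 196.96248605],
       [  0.        ,   0.        ,   1.        ]]), 'rvec': array([ 2.39956482,  1.12025523, -0.29489809]), 'tvec': array([-306.84694106, -318.82477597, 1301.12058426])}
top {'intrinsics': array([[483.90634834,   0.        , 317.64178313],
       [  0.        , 483.90634834, 204.69788963],
       [  0.        ,   0.        ,   1.        ]]), 'rvec': array([ 2.11573248, -2.13478702,  0.20275095]), 'tvec': array([ -7.1434535 , 529.24081656, 974.01774347])}
```

View pics/scene0.png

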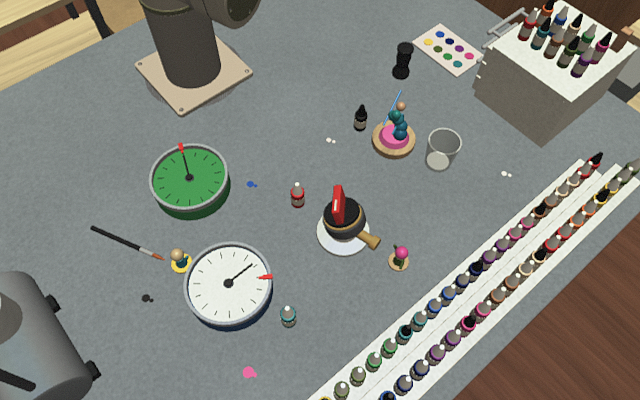

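View pics/top0.png

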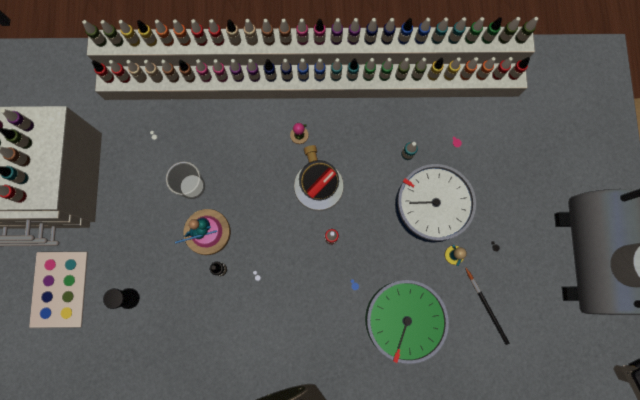

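```bash
python3 - <<'E'
import cv2,numpy as np
t=cv2.imread("pics/top0.png");s=cv2.imread("pics/scene0.png")
R=lambda a:cv2.resize(a,(400,400),interpolation=cv2.INTER_CUBIC)
cv2.imwrite("pics/c1.png",np.hstack([R(t[135:225,275:365]),R(t[155:245,390:480])]))
cv2.imwrite("pics/c2.png",np.hstack([R(s[170:270,300:400]),R(s[235:335,180:280])]))
E
```

```text
(no output)
```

View pics/c1.png

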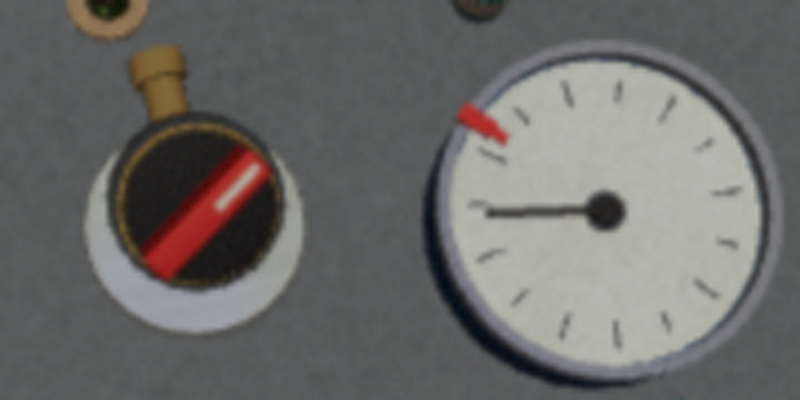

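View pics/c2.png

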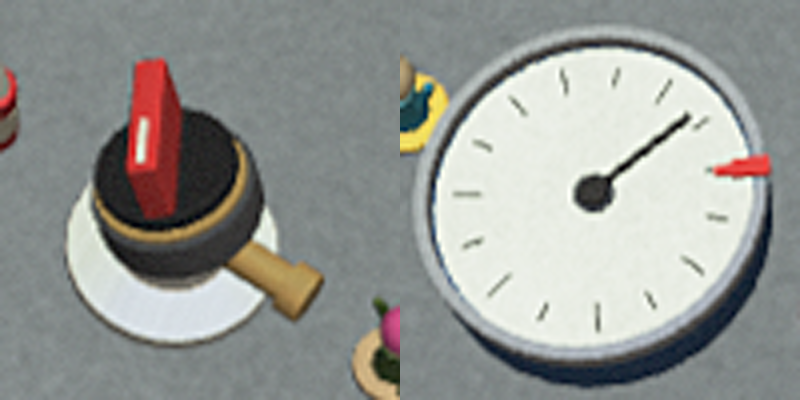

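```bash
cat > h.py <<'E'
import cv2,numpy as np
from scipy.spatial.transform import Rotation as Rn
from bench import telemetry,cams,r
def ray(n,uv,c=None):
    c=c or cams.get_calibration(n);R=cv2.Rodrigues(np.array(c["rvec"]))[0];K=np.array(c["intrinsics"]);t=np.array(c["tvec"]).ravel()
    x=(uv[0]-K[0,2])/K[0,0];y=(uv[1]-K[1,2])/K[1,1]
    if n=="wrist":
        th=np.hypot(x,y);d=np.array([np.sin(th)*x/th,np.sin(th)*y/th,np.cos(th)])
    else: d=np.array([x,y,1.]);d/=np.linalg.norm(d)
    return -R.T@t,R.T@d
def proj(n,P,c=None):
    c=c or cams.get_calibration(n);R=cv2.Rodrigues(np.array(c["rvec"]))[0];K=np.array(c["intrinsics"]);t=np.array(c["tvec"]).ravel()
    p=np.atleast_2d(P)@R.T+t
    if n=="wrist":
        rr=np.hypot(p[:,0],p[:,1]);th=np.arctan2(rr,p[:,2]);q=p[:,:2]/rr[:,None]*th[:,None]
    else:q=p[:,:2]/p[:,2:]
    return q*[K[0,0],K[1,1]]+[K[0,2],K[1,2]]
def atz(n,uv,z,c=None):
    o,d=ray(n,uv,c);return o+d*(z-o[2])/d[2]
E
python3 - <<'E'
from h import *
t=cv2.imread("pics/top0.png");s=cv2.imread("pics/scene0.png")
R=lambda a:cv2.resize(a,(400,400),interpolation=cv2.INTER_CUBIC)
cv2.imwrite("pics/c3.png",np.hstack([R(t[155:205,295:345]),R(s[180:230,315:365])]))
cv2.imwrite("pics/w0.png",cams.snapshot("wrist")[:,:,::-1])
for n in("top","scene","wrist"):print(n,ray(n,(320,200)))
print("foot",atz("top",(318.9,186.3),5),"gauge",atz("top",(436,202),45),"needle tip",atz("top",(390+485*.225-90,155+213*.225),45), "mark",atz("top",(390+108*.225,155+140*.225),54))
for nm,uv in dict(statue=(206,232),pink=(299,137),crab=(455,257),red=(331,237),teal=(410,152),black=(218,270),cup=(190,187)).items():print(nm,atz("top",uv,10).round())
E
```

```text
top (array([ 339.36841274,   -7.24826313, 1055.28857596]), array([ 0.19490647, -0.0094886 , -0.98077594]))
scene (array([ 905.12585099, -365.50614642,  967.40452169]), array([-0.37203502,  0.32864738, -0.86809034]))
wrist (array([ 299.60472508, -524.88065498,  384.27210349]), array([-0.23633835, -0.109033  , -0.96553404]))
foot [579.18254236 -15.27721526   5.        ] gauge [ 533.66115081 -263.86852039   45.        ] needle tip [ 532.15379229 -206.54911057   45.        ] mark [ 565.82264214 -217.33365886   54.        ]
statue [478. 231.  10.]
pink [693.  29.  10.]
crab [ 419. -307.   10.]
red [465. -40.  10.]
teal [ 655. -221.   10.]
black [396. 203.  10.]
cup [579. 270.  10.]
```

View pics/c3.png

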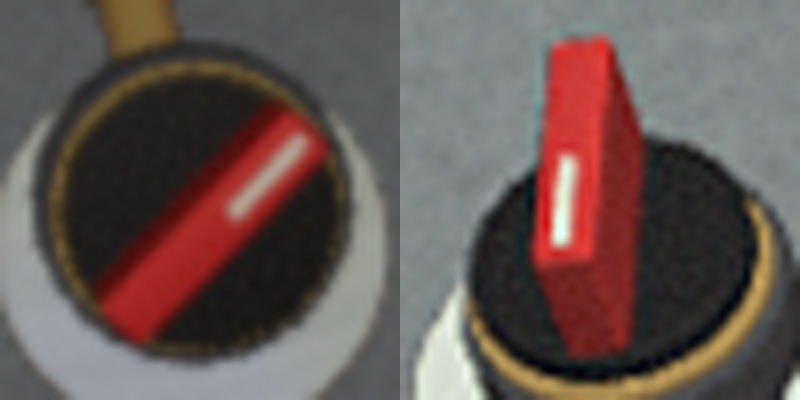

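View pics/w0.png

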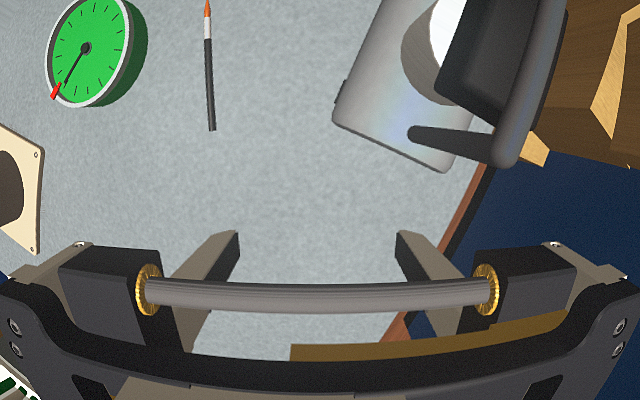

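```bash
cat > fit.py <<'E'
from h import *
from scipy.optimize import least_squares
T=np.array([(98,305),(145,345),(330,150),(290,118),(198,207)])/8+[295,155]
S=np.array([(150,43),(205,38),(193,250),(135,262),(222,258)])/8+[315,180]
ct,cs=cams.get_calibration("top"),cams.get_calibration("scene")
def model(p):
    x,y,z,az,a=p
    n=np.array([np.sin(.349)*np.cos(az),np.sin(.349)*np.sin(az),np.cos(.349)])
    u=np.array([np.cos(a),np.sin(a),0]);u[2]=-(n@u)/n[2];u/=np.linalg.norm(u);v=np.cross(n,u);c=np.array([x,y,z])
    return n,u,c,[c-35*u+8*v,c-35*u-8*v,c+35*u-8*v,c+35*u+8*v,c-38*n]
w=np.array([1,1,1,1,.5])[:,None]
f=lambda p:np.r_[(w*(proj("top",model(p)[3],ct)-T)).ravel(),(w*(proj("scene",model(p)[3],cs)-S)).ravel()]
E
python3 - <<'E'
from fit import *
for az in(-2,-1,0,1,2,3):
  for a in (-.8,):
    q=least_squares(f,[590,-15,125,az,a]);print(q.x.round(2),q.cost.round(2))
print(f(q.x).reshape(-1,2).round(1).tolist(), model(q.x)[0])
E
```

```text
[558.66 -19.32 119.76  -2.93  -0.79] 123.86
[558.66 -19.32 119.76  -2.93  -0.79] 123.86
[558.66 -19.32 119.76   3.35  -0.79] 123.86
[558.66 -19.32 119.76   3.35  -0.79] 123.86
[558.66 -19.32 119.76   3.35  -0.79] 123.86
[558.66 -19.32 119.76   3.35  -0.79] 123.86
[[-1.0, 0.3], [-1.1, 0.8], [0.2, -0.2], [-0.5, -1.8], [0.0, 0.3], [7.4, -0.9], [-7.5, 0.6], [-8.6, 1.9], [7.0, -0.5], [-1.1, -0.5]] [-0.33435836 -0.07169337  0.93971514]
```

```bash
sed -i 's/(150,43),(205,38),(193,250),(135,262)/(205,38),(150,43),(135,262),(193,250)/' fit.py; python3 - <<'E'
from fit import *
q=least_squares(f,[590,-15,125,3,-.8]);print(q.x.round(3),q.cost.round(2))
print(f(q.x).reshape(-1,2).round(1).tolist()); n,u,c,_=model(q.x);print("n",n,"u",u,"grip",c-15*n)
s=telemetry.state();Rm=Rn.from_quat(s["tcp_rot"]).as_matrix();print(Rm.round(3))
b=np.degrees(np.arctan2(u[1],u[0]));tx=np.degrees(np.arctan2(Rm[1,0],Rm[0,0]));print("bar",b,"toolx",tx)
print("to pre-grasp (tool)",Rm.T@(c-15*n+[0,0,60]-s["ee_pos"]))
E
```

```text
[558.71  -19.351 120.17    3.292  -0.787] 5.75
[[-0.9, 0.4], [-0.9, 0.8], [0.2, -0.4], [-0.6, -2.0], [0.2, 0.2], [0.4, -0.2], [-0.7, 0.2], [-1.3, 0.1], [-0.1, 0.7], [-1.2, -0.4]]
n [-0.33808053 -0.05135184  0.93971514] u [ 0.69005047 -0.69249929  0.21041644] grip [563.78121805 -18.58080473 106.07387714]
[[ 0.922  0.388 -0.   ]
 [ 0.388 -0.922  0.001]
 [ 0.    -0.001 -1.   ]]
bar -45.10148425848047 toolx 22.84865449162922
to pre-grasp (tool) [ 512.27436498 -363.45172843   52.3442497 ]
```

step_arm(series=[32,-22.7,0,0,32,-22.7,0,0,32,-22.7,0,0,32,-22.7,0,0,32,-22.7,0,0,32,-22.7,0,0,32,-22.7,0,0,32,-22.7,0,0,32,-22.7,0,0,32,-22.7,0,0])

```text
t: 0.98
ee_pos: [441.6, -210.2, 213.1]
tcp_rot: [0.982, 0.191, -0.002, -0.003]
ft_force: [0.6, -1.5, 1.1]
finger_gap: 93.0
```

step_arm(series=[0,0,0,6.8,0,0,0,6.8,0,0,0,6.8,0,0,0,6.8,0,0,0,6.8,0,0,0,6.8,0,0,0,6.8,0,0,0,6.8,0,0,0,6.8,0,0,0,6.8], claw=45)

```text
t: 1.82
ee_pos: [444.9, -197.8, 210.3]
tcp_rot: [0.914, -0.407, -0.006, -0.003]
ft_force: [0.4, -0.2, 0.8]
finger_gap: 45.0
```

```bash
cat >> h.py <<'E'
def st():
    s=telemetry.state();Rm=Rn.from_quat(s["tcp_rot"]).as_matrix()
    print("t",round(s["t"],2),"pos",s["ee_pos"].round(1),"yaw",np.degrees(np.arctan2(Rm[1,0],Rm[0,0])).round(1),"zax",Rm[:,2].round(3),"F",s["ft_force"].round(2),"M",s["wrist_torque"].round(3),"gap",round(s["finger_gap"],1),"q6",s["joints"][5].round(2))
    return s,Rm
E
python3 - <<'E'
from h import *
s,Rm=st();print(Rm.T@(np.array([563.8,-18.6,170])-s["ee_pos"]))
E
```

```text
t 1.82 pos [ 444.9 -197.8  210.3] yaw -48.0 zax [-0.008  0.01  -1.   ] F [ 0.41 -0.23  0.76] M [ 0.073 -0.002  0.001] gap 45.0 q6 1.88
[ -53.04117615 -208.22652425   41.19219542]
```

step_arm(series=[-9,-35,1,0,-9,-35,1,0,-9,-35,1,0,-9,-35,1,0,-9,-35,1,0,-8,-30,1,0,0,0,0,0])

```text
t: 2.4
ee_pos: [566.2, -17.2, 202.6]
tcp_rot: [0.91, -0.415, -0.007, -0.003]
ft_force: [0.6, 0.7, 0.8]
finger_gap: 45.0
```

```bash
python3 - <<'E'
from h import *
s,Rm=st();print(Rm.T@(np.array([563.8,-18.6,140])-s["ee_pos"]))
im=cams.snapshot("wrist");cv2.imwrite("pics/w1.png",im[:,:,::-1])
print(proj("wrist",[[558.7,-19.4,123],[563.8,-18.6,106]]))
E
```

```text
t 2.4 pos [566.2 -17.2 202.6] yaw -49.1 zax [-0.01  0.01 -1.  ] F [0.58 0.66 0.82] M [ 0.1   -0.053 -0.014] gap 45.0 q6 2.3
[ 0.35865107  2.68269725 62.64139416]
[[323.22780646 210.03012791]
 [317.84065249 201.19155516]]
```

View pics/w1.png

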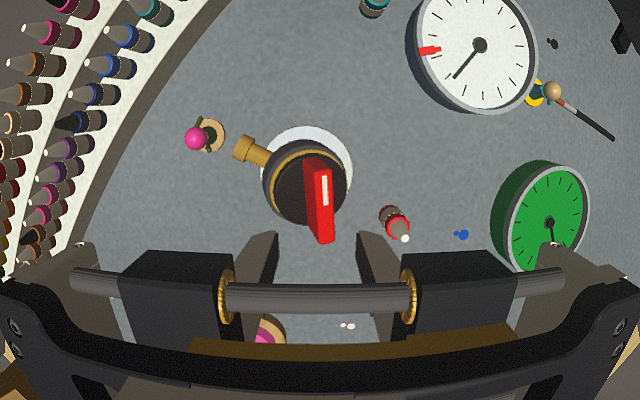

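step_arm(series=[0,5,0,-4,0,0,20,0,0,0,20,0,0,0,18,0,0,0,14,0,0,0,0,0])

```text
t: 2.95
ee_pos: [558.9, -25.3, 128.4]
tcp_rot: [0.924, -0.381, -0.006, -0.001]
ft_force: [-0.7, -0.3, -0.1]
finger_gap: 45.1
```

```bash
python3 - <<'E'
from h import *
s,Rm=st();print(Rm.T@(np.array([561,-19,107])-s["ee_pos"]))
im=cams.snapshot("wrist");cv2.imwrite("pics/w2.png",im[:,:,::-1])
s=cams.snapshot("scene")[:,:,::-1]
cv2.imwrite("pics/s2.png",cv2.resize(s[130:280,270:430],(640,600),interpolation=cv2.INTER_CUBIC))
E
```

```text
t 2.95 pos [558.9 -25.3 128.4] yaw -44.8 zax [-0.011  0.006 -1.   ] F [-0.73 -0.27 -0.08] M [ 0.112 -0.019 -0.023] gap 45.1 q6 2.21
[-2.68225706 -6.05413386 21.39645607]
```

View pics/w2.png

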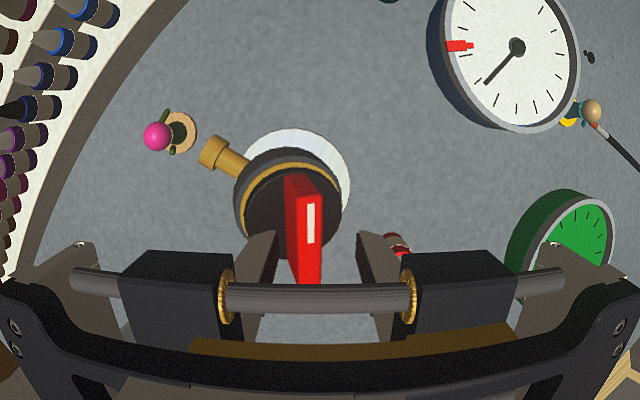

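View pics/s2.png

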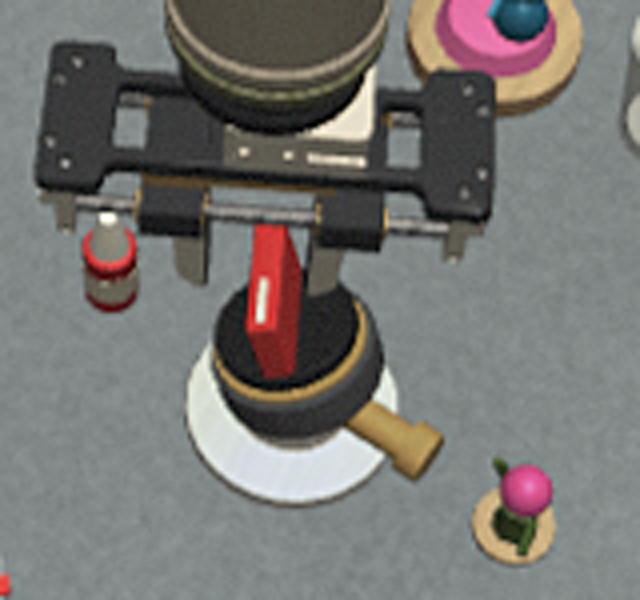

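step_arm(series=[-2.5,-6,0,0,0,0,8,0,0,0,7,0,0,0,3,0,0,0,0,0])

```text
t: 3.47
ee_pos: [566.1, -20.0, 117.2]
tcp_rot: [0.924, -0.382, -0.001, -0.002]
ft_force: [0.2, -0.3, -0.8]
finger_gap: 44.9
```

step_arm(series=[0,0,0,0,0,0,0,0,0,0,0,0], claw=26)

```text
t: 3.72
ee_pos: [566.1, -19.9, 117.2]
tcp_rot: [0.924, -0.382, -0.001, -0.002]
ft_force: [0.8, -0.4, -0.5]
finger_gap: 29.5
```

```bash
python3 - <<'E'
from h import *
s,Rm=st();print(Rm.T@(np.array([561,-19,107])-s["ee_pos"]))
im=cams.snapshot("wrist");cv2.imwrite("pics/w3.png",im[:,:,::-1])
E
```

```text
t 3.72 pos [566.1 -19.9 117.2] yaw -44.9 zax [ 0.     0.005 -1.   ] F [ 0.75 -0.44 -0.53] M [ 0.098 -0.05   0.021] gap 29.5 q6 2.22
[-4.22449916  2.95462511 10.20975921]
```

View pics/w3.png

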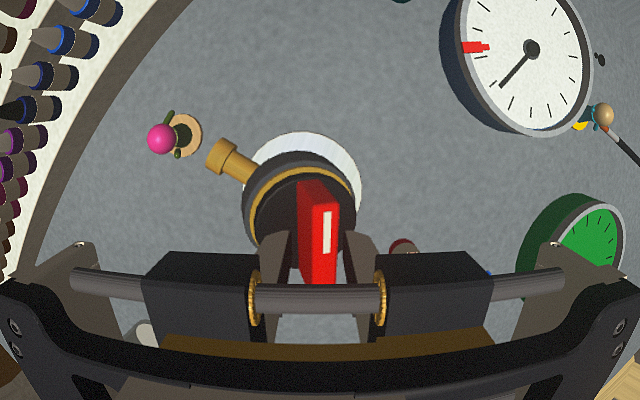

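step_arm(series=[-4,3,4,0,0,0,5,0,0,0,3,0,0,0,0,0], claw=26)

```text
t: 4.1
ee_pos: [560.8, -19.2, 104.5]
tcp_rot: [0.924, -0.382, -0.0, -0.002]
ft_force: [0.2, 0.5, 0.3]
finger_gap: 26.4
```

```bash
python3 - <<'E'
from h import *
s,Rm=st();print(Rm.T@(np.array([561,-19,107])-s["ee_pos"]))
E
```

```text
t 4.1 pos [560.8 -19.2 104.5] yaw -44.9 zax [ 0.001  0.004 -1.   ] F [0.16 0.45 0.31] M [ 0.109 -0.001 -0.016] gap 26.4 q6 2.22
[-0.00630794 -0.23642343 -2.45361119]
```

step_arm(series=[0,0,-1,-4,0,0,0,-4,0,0,0,-4,0,0,0,-4,0,0,0,-4,0,0,0,-4,0,0,0,-4,0,0,0,-4])

```text
t: 4.77
ee_pos: [562.1, -18.7, 105.1]
tcp_rot: [0.995, -0.101, 0.002, -0.003]
ft_force: [-1.3, -0.5, 1.0]
finger_gap: 26.7
```

```bash
cat >> h.py <<'E'
def look(tag,tgt=(561,-19,106)):
    s,Rm=st();print("to axis (tool)",(Rm.T@(np.array(tgt)-s["ee_pos"])).round(1))
    t=cams.snapshot("top")[:,:,::-1];w=cams.snapshot("wrist")[:,:,::-1]
    R=lambda a:cv2.resize(a,(400,400),interpolation=cv2.INTER_CUBIC)
    cv2.imwrite(f"pics/{tag}.png",np.hstack([R(t[155:245,390:480]),R(w[100:300,220:420])]))
E
python3 -c "
from h import *
look('k1')"
```

```text
t 4.77 pos [562.1 -18.7 105.1] yaw -11.6 zax [ 0.004  0.005 -1.   ] F [-1.25 -0.52  0.98] M [ 0.061  0.084 -0.04 ] gap 26.7 q6 1.64
to axis (tool) [-1.1  0.5 -1. ]
```

View pics/k1.png

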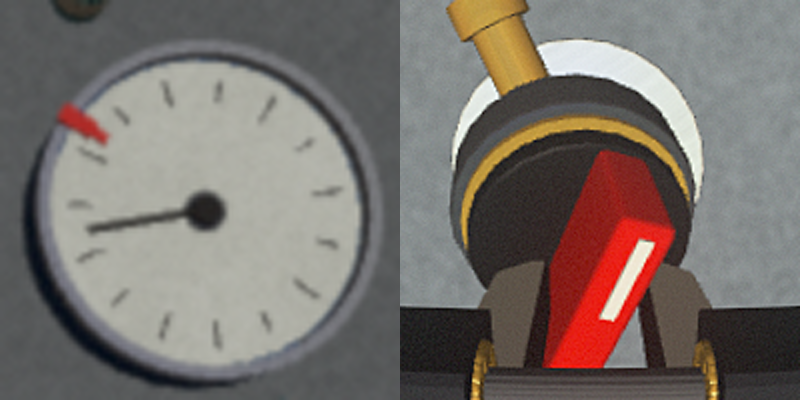

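step_arm(series=[-1,0.5,0,-2,0,0,0,-2,0,0,0,-2,0,0,0,-2,0,0,0,-2,0,0,0,-2,0,0,0,-2,0,0,0,-2,0,0,0,-2])

```text
t: 5.62
ee_pos: [562.0, -18.7, 105.1]
tcp_rot: [0.999, 0.048, 0.003, -0.003]
ft_force: [0.6, -1.9, -0.0]
finger_gap: 26.4
```

```bash
cat >> h.py <<'E'
def chk(tag,tgt=(561,-19,106),view=True):
    # needle angle by template on dark pixels in top gauge crop, and averaged moment
    M=[];F=[]
    s,Rm=st();print("to axis (tool)",(Rm.T@(np.array(tgt)-s["ee_pos"])).round(1))
    for i in range(4):
        im=cams.snapshot("top");s=telemetry.state();M.append(s["wrist_torque"]);F.append(s["ft_force"])
    print("meanM",np.mean(M,0).round(3),"meanF",np.mean(F,0).round(2))
    g=cv2.resize(im[155:245,390:480],(720,720),interpolation=cv2.INTER_CUBIC).min(2).astype(float)
    ang=np.radians(np.arange(0,360,.5));rr=np.arange(70,200,2)
    c=(206*1.8,212*1.8)
    v=[cv2.remap(g.astype(np.float32),(c[0]+rr*np.cos(a)).astype(np.float32)[None],(c[1]-rr*np.sin(a)).astype(np.float32)[None],1).mean() for a in ang]
    v=np.array(v);i=int(v.argmin());k=np.arange(i-8,i+9);w=np.clip(v.min()+25-v[k%720],0,None);print("needle img angle ccw deg",((w*k).sum()/w.sum()/2).round(2),"depth",v[i].round(),np.median(v).round())
    if view:
        t=cams.snapshot("wrist")
        cv2.imwrite(f"pics/{tag}.png",np.hstack([cv2.resize(im[155:245,390:480],(400,400),interpolation=cv2.INTER_CUBIC),cv2.resize(t[100:300,220:420],(400,400))])[:,:,::-1])
E
python3 -c "
from h import *
chk('k2')"
```

```text
t 5.62 pos [562.  -18.7 105.1] yaw 5.5 zax [ 0.006  0.006 -1.   ] F [ 0.58 -1.85 -0.05] M [ 0.038 -0.006 -0.082] gap 26.4 q6 1.34
to axis (tool) [-1.   0.2 -0.9]
meanM [ 0.042  0.025 -0.064] meanF [-0.16 -0.12  0.47]
needle img angle ccw deg 203.71 depth 69.0 166.0
```

View pics/k2.png

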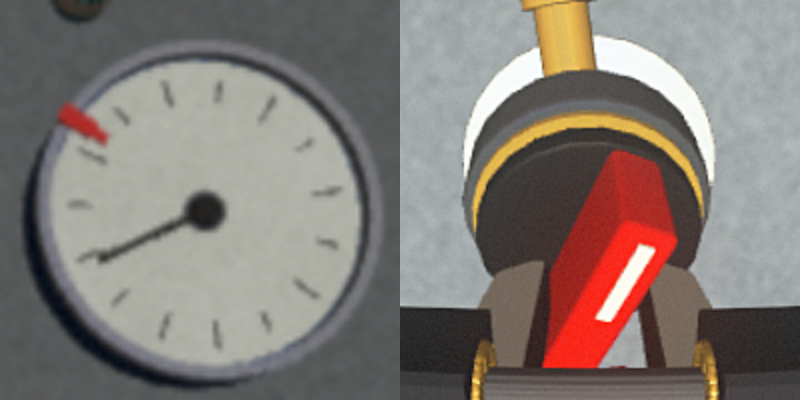

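step_arm(series=[-1,0,0,-2,0,0,0,-2,0,0,0,-2,0,0,0,-2,0,0,0,-2,0,0,0,-2,0,0,0,-2,0,0,0,-2])

```text
t: 6.53
ee_pos: [561.7, -18.7, 105.3]
tcp_rot: [0.983, 0.184, 0.004, -0.002]
ft_force: [0.2, -0.1, -0.0]
finger_gap: 26.1
```

```bash
python3 -c "
from h import *
chk('k3',view=False)"
```

```text
t 6.53 pos [561.7 -18.7 105.3] yaw 21.2 zax [ 0.008  0.006 -1.   ] F [ 0.24 -0.06 -0.05] M [ 0.047 -0.111 -0.038] gap 26.1 q6 1.07
to axis (tool) [-0.7  0.1 -0.7]
meanM [-0.009 -0.024 -0.033] meanF [-0.07 -0.    0.49]
needle img angle ccw deg 217.39 depth 68.0 166.0
```

Needle moved 14° with 16° of turn; no stop yet.

step_arm(series=[0,0,0,-2,0,0,0,-2,0,0,0,-2,0,0,0,-2,0,0,0,-2,0,0,0,-2,0,0,0,-2,0,0,0,-2])

```text
t: 7.4
ee_pos: [561.8, -18.6, 105.2]
tcp_rot: [0.949, 0.317, 0.005, -0.002]
ft_force: [-0.2, -0.4, 0.3]
finger_gap: 26.2
```

```bash
python3 -c "
from h import *
chk('k4',view=False)"
```

```text
t 7.4 pos [561.8 -18.6 105.2] yaw 36.9 zax [ 0.008  0.007 -1.   ] F [-0.18 -0.44  0.35] M [ 0.031 -0.066 -0.069] gap 26.2 q6 0.8
to axis (tool) [-0.9 -0.1 -0.8]
meanM [ 0.051 -0.044 -0.024] meanF [0.26 0.17 0.23]
needle img angle ccw deg 231.67 depth 63.0 166.0
```

step_arm(series=[0,0,0,-2,0,0,0,-2,0,0,0,-2,0,0,0,-2,0,0,0,-2,0,0,0,-2,0,0,0,-2,0,0,0,-2])

```text
t: 8.27
ee_pos: [561.9, -18.8, 105.2]
tcp_rot: [0.897, 0.443, 0.005, -0.001]
ft_force: [-0.4, 0.4, -0.2]
finger_gap: 26.0
```

```bash
python3 -c "
from h import *
chk('k5',view=True)"
```

```text
t 8.27 pos [561.9 -18.8 105.2] yaw 52.6 zax [ 0.008  0.006 -1.   ] F [-0.36  0.42 -0.24] M [-0.087 -0.08  -0.066] gap 26.0 q6 0.52
to axis (tool) [-0.7 -0.6 -0.8]
meanM [-0.002 -0.083 -0.063] meanF [-0.14 -0.48  0.21]
needle img angle ccw deg 249.04 depth 61.0 166.0
```

View pics/k5.png

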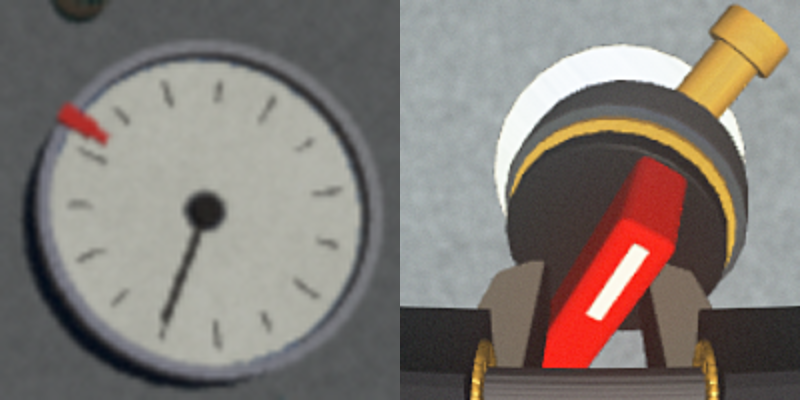

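Needle still following (249°, ~105° past the mark); stop must come within about 21°.

step_arm(series=[0,0,0,-2,0,0,0,-2,0,0,0,-2,0,0,0,-2,0,0,0,-2,0,0,0,-2])

```text
t: 9.02
ee_pos: [562.1, -19.0, 105.4]
tcp_rot: [0.846, 0.533, 0.005, -0.0]
ft_force: [0.8, -0.2, 0.1]
finger_gap: 25.9
```

```bash
python3 -c "
from h import *
chk('k6',view=False)"
```

```text
t 9.02 pos [562.1 -19.  105.4] yaw 64.4 zax [ 0.009  0.006 -1.   ] F [ 0.83 -0.17  0.09] M [-0.152 -0.254 -0.126] gap 25.9 q6 0.32
to axis (tool) [-0.5 -1.  -0.6]
meanM [-0.09  -0.163 -0.129] meanF [-0.21  0.07  0.01]
needle img angle ccw deg 259.29 depth 60.0 166.0
```

step_arm(series=[0,0,0,-2,0,0,0,-2,0,0,0,-2])

```text
t: 9.47
ee_pos: [562.4, -19.2, 105.5]
tcp_rot: [0.819, 0.574, 0.005, 0.0]
ft_force: [-0.7, 0.3, -0.4]
finger_gap: 26.5
```

```bash
python3 -c "
from h import *
chk('k7',view=False)"
```

```text
t 9.47 pos [562.4 -19.2 105.5] yaw 70.1 zax [ 0.009  0.006 -1.   ] F [-0.68  0.3  -0.4 ] M [-0.127 -0.202 -0.221] gap 26.5 q6 0.22
to axis (tool) [-0.3 -1.3 -0.5]
meanM [-0.143 -0.239 -0.212] meanF [ 0.08 -0.39 -0.34]
needle img angle ccw deg 259.28 depth 60.0 166.0
```

step_arm(series=[0,0,0,-2,0,0,0,-2,0,0,0,0,0,0,0,0])

```text
t: 10.0
ee_pos: [562.4, -19.3, 105.5]
tcp_rot: [0.8, 0.599, 0.006, 0.001]
ft_force: [-0.2, 0.9, 1.0]
finger_gap: 26.1
```

```bash
python3 -c "
from h import *
chk('k8',view=True)"
```

```text
t 10.0 pos [562.4 -19.3 105.5] yaw 73.7 zax [ 0.01   0.006 -1.   ] F [-0.17  0.9   1.  ] M [-0.142 -0.291 -0.263] gap 26.1 q6 0.15
to axis (tool) [-0.1 -1.4 -0.5]
meanM [-0.114 -0.251 -0.278] meanF [-0.02 -0.53  0.17]
needle img angle ccw deg 259.29 depth 60.0 166.0
```

View pics/k8.png

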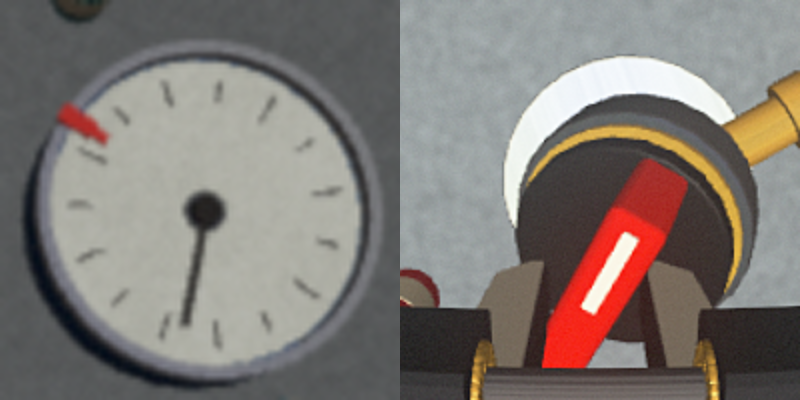

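step_arm(series=[0,0,0,4,0,0,0,6,0,0,0,6,0,0,0,6,0,0,0,6,0,0,0,6,0,0,0,0])

```text
t: 10.83
ee_pos: [561.1, -18.4, 104.8]
tcp_rot: [0.945, 0.326, 0.004, -0.002]
ft_force: [-0.0, 0.3, -0.2]
finger_gap: 26.1
```

```bash
python3 - <<'E'
from h import *
chk('k9',view=True)
z=45
P=lambda c:(390+c[0]*.225,155+c[1]*.225)
hub=atz("top",P((205,211)),z+3);mk=atz("top",P((108,142)),z+9);print(hub,mk,np.linalg.norm((mk-hub)[:2]))
s=cams.snapshot("scene")[:,:,::-1];cv2.imwrite("pics/s9.png",cv2.resize(s[235:335,180:280],(600,600),interpolation=cv2.INTER_CUBIC))
E
```

```text
t 10.83 pos [561.1 -18.4 104.8] yaw 38.1 zax [ 0.006  0.007 -1.   ] F [-0.03  0.26 -0.24] M [ 0.047  0.002 -0.001] gap 26.1 q6 0.78
to axis (tool) [-0.4  0.4 -1.2]
meanM [-0.003 -0.001  0.009] meanF [-0.23 -0.03  0.31]
needle img angle ccw deg 259.26 depth 60.0 166.0
[ 532.05567867 -263.31580906   48.        ] [ 564.8444569  -217.28835355   54.        ] 56.51221672081639
```

View pics/s9.png

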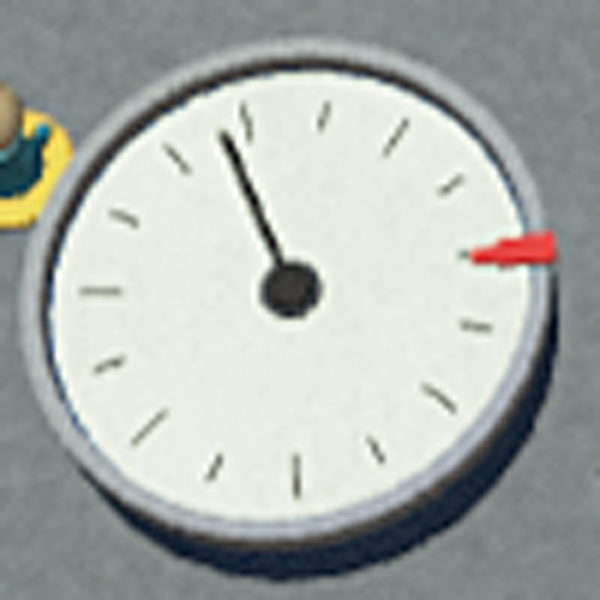

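View pics/k9.png

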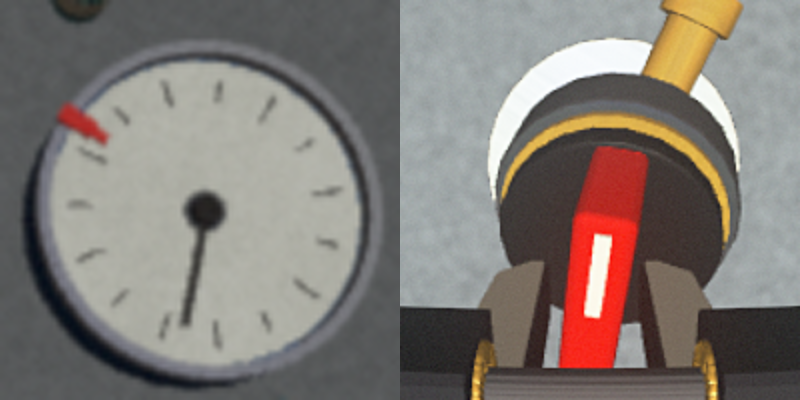

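```bash
cat >> h.py <<'E'
def tri(a,b):
    (o1,d1),(o2,d2)=ray("top",a),ray("scene",b)
    A=sum(np.eye(3)-np.outer(d,d) for d in(d1,d2));p=np.linalg.solve(A,sum((np.eye(3)-np.outer(d,d))@o for o,d in((o1,d1),(o2,d2))));return p
E
python3 - <<'E'
from h import *
P=lambda c:(390+c[0]*.225-.5,155+c[1]*.225-.5)
S=lambda c:(180+c[0]/6-.5,235+c[1]/6-.5)
for n,a,b in(("hub",(205,211),(290,289)),("mark",(108,142),(472,256)),("tip",(185,326),(223,132))):print(n,tri(P(a),S(b)).round(1))
for nm,f,h,m,t in(("top",P,(205,211),(108,142),(185,326)),("scene",S,(290,289),(472,256),(223,132))):
    h=atz(nm,f(h),47);m=atz(nm,f(m),54);t=atz(nm,f(t),45);print(nm,h.round(1),m.round(1),t.round(1))
    a=lambda p:np.degrees(np.arctan2(*(p-h)[1::-1]));print("world ang mark",a(m),"needle",a(t),np.hypot(*(m-h)[:2]),np.hypot(*(t-h)[:2]))
E
```

```text
hub [ 534.2 -264.3   41.5]
mark [ 566.2 -216.2   53.4]
tip [ 478.1 -250.6   45.5]
top [ 533.3 -262.6   47. ] [ 565.9 -216.3   54. ] [ 478.3 -250.6   45. ]
world ang mark 54.84179064572214 needle 167.69516434506696 56.61844026012358 56.344812639260894
scene [ 536.2 -265.2   47. ] [ 566.5 -216.2   54. ] [ 477.8 -250.7   45. ]
world ang mark 58.27747717937789 needle 166.06465987770684 57.65835551293297 60.123599695689435
```

step_arm(series=[0,0,-16,0,0,0,-16,0,0,0,-16,0,0,0,-6,0,0,0,-1,-7,0,0,-1,-7,0,0,-1,-7,0,0,-1,-7,0,0,-1,-7,0,0,-1,-7])

```text
t: 11.97
ee_pos: [559.9, -18.8, 165.2]
tcp_rot: [0.756, 0.655, 0.004, -0.001]
ft_force: [-0.6, 0.3, -1.6]
finger_gap: 26.0
```

step_arm(series=[0,0,0,-7,0,0,0,-7,0,0,0,-7,0,0,0,-7,0,0,0,-7,0,0,0,-7,0,0,0,-7,0,0,0,-7,0,0,0,-7,0,0,0,-7])

```text
t: 12.8
ee_pos: [558.9, -18.7, 161.0]
tcp_rot: [0.23, 0.973, 0.004, 0.0]
ft_force: [-0.2, 0.1, -0.4]
finger_gap: 26.1
```

step_arm(series=[0,0,0,-7,0,0,0,-7,0,0,0,-7,0,0,0,-7,0,0,0,-7,0,0,0,-7,0,0,0,-7,0,0,0,0])

```text
t: 13.47
ee_pos: [557.7, -18.6, 157.2]
tcp_rot: [-0.208, 0.978, 0.004, 0.0]
ft_force: [0.7, 0.2, 0.5]
finger_gap: 25.9
```

```bash
python3 -c "
from h import *
s,Rm=st();print((Rm.T@(np.array((561,-19,106))-s['ee_pos'])).round(1))
cv2.imwrite('pics/w10.png',cams.snapshot('wrist')[:,:,::-1])"
```

```text
t 13.47 pos [557.7 -18.6 157.2] yaw -156.0 zax [-0.001  0.008 -1.   ] F [0.73 0.2  0.55] M [ 0.07  -0.137  0.022] gap 25.9 q6 -2.12
[-2.7 -2.1 51.2]
```

View pics/w10.png

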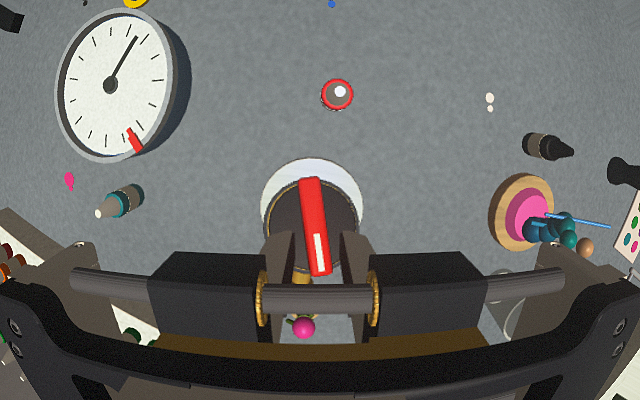

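step_arm(series=[-2.5,-2,0,-4,0,0,0,-4,0,0,10,0,0,0,5,0,0,0,0,0], claw=40)

```text
t: 13.93
ee_pos: [560.7, -19.2, 139.9]
tcp_rot: [-0.264, 0.965, 0.004, 0.0]
ft_force: [0.1, 0.3, -0.1]
finger_gap: 40.0
```

```bash
python3 -c "
from h import *
s,Rm=st();print((Rm.T@(np.array((561,-19,106))-s['ee_pos'])).round(1))
cv2.imwrite('pics/w11.png',cams.snapshot('wrist')[:,:,::-1])"
```

```text
t 13.93 pos [560.7 -19.2 139.9] yaw -149.4 zax [-0.001  0.008 -1.   ] F [ 0.13  0.27 -0.14] M [ 0.12  -0.162  0.018] gap 40.0 q6 -2.24
[-0.3 -0.2 33.9]
```

View pics/w11.png

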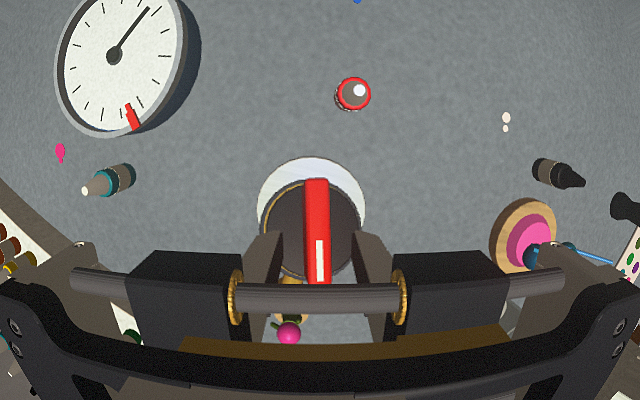

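step_arm(series=[0,0,10,0,0,0,10,0,0,0,8,0,0,0,4,0,0,0,0,0])

```text
t: 14.4
ee_pos: [559.7, -18.9, 103.6]
tcp_rot: [-0.261, 0.965, 0.004, -0.0]
ft_force: [0.3, 0.5, -0.4]
finger_gap: 40.3
```

step_arm(series=[0,0,0,0,0,0,0,0,0,0,0,6,0,0,0,6,0,0,0,6,0,0,0,5,0,0,0,5,0,0,0,0], claw=24)

```text
t: 15.07
ee_pos: [560.2, -19.1, 104.8]
tcp_rot: [-0.008, 1.0, 0.004, -0.001]
ft_force: [-1.1, 0.2, -1.6]
finger_gap: 24.1
```

```bash
python3 -c "
from h import *
chk('k12')"
```

```text
t 15.07 pos [560.2 -19.1 104.8] yaw -179.0 zax [-0.002  0.007 -1.   ] F [-1.12  0.22 -1.58] M [0.088 0.027 0.078] gap 24.1 q6 -1.72
to axis (tool) [-0.8  0.1 -1.2]
meanM [0.048 0.068 0.023] meanF [-1.    0.21 -0.98]
needle img angle ccw deg 253.65 depth 60.0 166.0
```

View pics/k12.png

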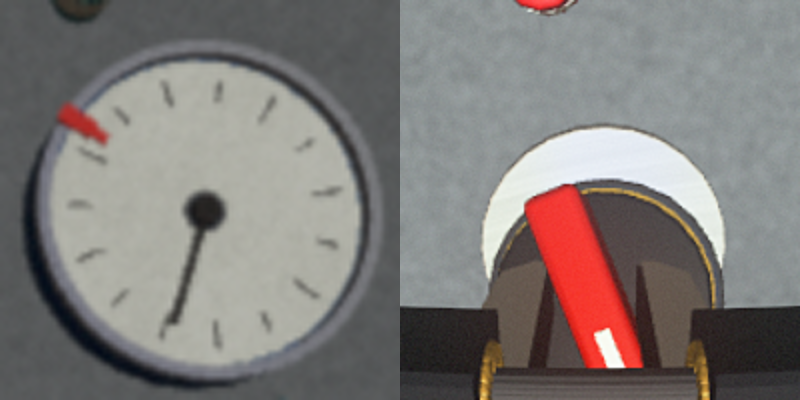

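step_arm(series=[0,0,-0.5,4.5,0,0,0,4.5,0,0,0,4.5,0,0,0,4.5,0,0,0,4.5,0,0,0,4.5,0,0,0,4.5,0,0,0,4.5,0,0,0,4.5,0,0,0,0])

```text
t: 16.15
ee_pos: [560.3, -17.3, 106.3]
tcp_rot: [0.342, 0.94, 0.004, -0.003]
ft_force: [-0.6, 0.2, -0.9]
finger_gap: 24.1
```

```bash
python3 -c "
from h import *
chk('k13')"
```

```text
t 16.15 pos [560.3 -17.3 106.3] yaw 139.9 zax [-0.002  0.01  -1.   ] F [-0.64  0.21 -0.87] M [-0.018  0.057  0.07 ] gap 24.1 q6 -1.0
to axis (tool) [-1.6 -0.9  0.2]
meanM [0.107 0.072 0.041] meanF [-1.78  0.42 -0.62]
needle img angle ccw deg 206.0 depth 65.0 166.0
```

View pics/k13.png

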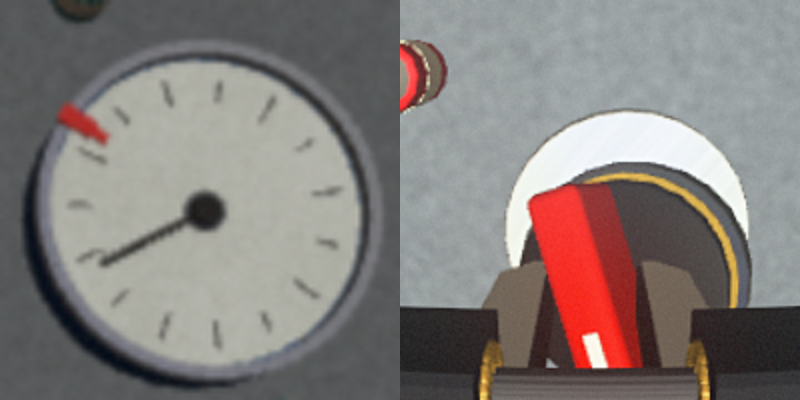

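step_arm(series=[-1.5,-1,0,4.5,0,0,0,4.5,0,0,0,4.5,0,0,0,4.5,0,0,0,4.5,0,0,0,4.5,0,0,0,4.5,0,0,0,4.5,0,0,0,4.5,0,0,0,0])

```text
t: 17.23
ee_pos: [561.9, -17.0, 107.4]
tcp_rot: [0.651, 0.759, 0.005, -0.004]
ft_force: [-1.5, -0.7, -0.6]
finger_gap: 24.0
```

```bash
cat >> h.py <<'E'
def gauge(tag):
    t=np.mean([cams.snapshot("top") for _ in range(3)],0).astype(np.uint8);s=np.mean([cams.snapshot("scene") for _ in range(3)],0).astype(np.uint8)
    R=lambda a:cv2.resize(a,(400,400),interpolation=cv2.INTER_CUBIC)
    cv2.imwrite(f"pics/{tag}.png",np.hstack([R(t[177:217,400:440]),R(s[252:302,220:270])])[:,:,::-1])
E
python3 -c "
from h import *
chk('k14',view=False);gauge('g14')"
```

```text
t 17.23 pos [561.9 -17.  107.4] yaw 98.8 zax [ 0.     0.013 -1.   ] F [-1.51 -0.7  -0.59] M [-0.097  0.193  0.032] gap 24.0 q6 -0.29
to axis (tool) [-1.8 -1.2  1.3]
meanM [-0.108  0.128  0.06 ] meanF [-0.94 -0.55  0.03]
needle img angle ccw deg 157.63 depth 63.0 166.0
```

View pics/g14.png

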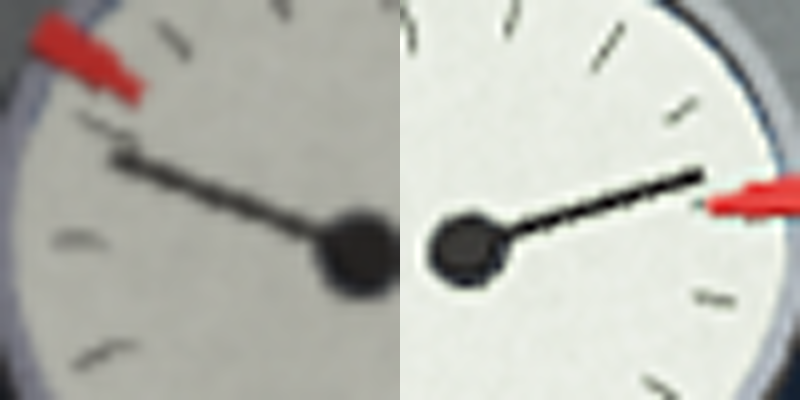

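```bash
cat >> h.py <<'E'
G=lambda n,c:(((c[0]+.5)/10-.5+400,(c[1]+.5)/10-.5+177) if n=="top" else ((c[0]-400+.5)/8-.5+220,(c[1]+.5)/8-.5+252))
def G2(n,p):
    return ((p[0]-400+.5)*10-.5,(p[1]-177+.5)*10-.5) if n=="top" else ((p[0]-220+.5)*8-.5+400,(p[1]-252+.5)*8-.5)
def err(tips,marks):
    for n in("top","scene"):
        m=atz(n,G(n,marks[n]),54);t=atz(n,G(n,tips[n]),45);c=np.array([534.5,-264,45])
        a=lambda p:np.degrees(np.arctan2(*(p-c)[1::-1]));print(n,"mark",m[:2].round(1),"tip",t[:2].round(1),"needle-mark deg(ccw+)",round(a(t)-a(m),2),"target px in crop",np.round(G2(n,proj(n,m-[0,0,9])[0])))
E
python3 -c "
from h import *
err(dict(top=(118,158),scene=(700,176)),dict(top=(139,96),scene=(708,208)))"
```

```text
top mark [ 566.6 -215.6] tip [ 555.1 -212.3] needle-mark deg(ccw+) 11.79 target px in crop [131. 105.]
scene mark [ 567.  -216.8] tip [ 556.  -211.9] needle-mark deg(ccw+) 12.1 target px in crop [711. 222.]
```

step_arm(series=[0,0,0,2,0,0,0,2,0,0,0,2,0,0,0,1.5,0,0,0,0])

```text
t: 18.15
ee_pos: [562.0, -17.2, 107.6]
tcp_rot: [0.699, 0.715, 0.005, -0.004]
ft_force: [-1.5, -0.8, 0.4]
finger_gap: 24.0
```

```bash
python3 -c "
from h import *
chk('k15',view=False);gauge('g15')"
```

```text
t 18.15 pos [562.  -17.2 107.6] yaw 91.3 zax [ 0.     0.013 -1.   ] F [-1.53 -0.82  0.4 ] M [-0.139  0.184  0.075] gap 24.0 q6 -0.16
to axis (tool) [-1.8 -1.   1.6]
meanM [-0.19   0.181  0.067] meanF [-1.43 -0.54  0.72]
needle img angle ccw deg 151.5 depth 56.0 166.0
```

View pics/g15.png

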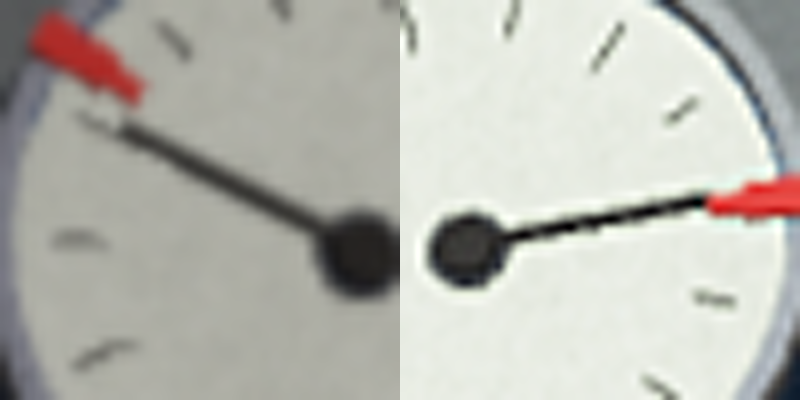

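step_arm(series=[0,0,0,1.5,0,0,0,1.5,0,0,0,1.5,0,0,0,0])

```text
t: 18.98
ee_pos: [562.0, -17.3, 107.7]
tcp_rot: [0.727, 0.687, 0.005, -0.004]
ft_force: [-1.4, -2.1, 0.7]
finger_gap: 23.8
```

```bash
python3 -c "
from h import *
chk('k16',view=False);gauge('g16')"
```

```text
t 18.98 pos [562.  -17.3 107.7] yaw 86.7 zax [ 0.001  0.013 -1.   ] F [-1.36 -2.08  0.66] M [-0.181  0.21   0.025] gap 23.8 q6 -0.08
to axis (tool) [-1.8 -0.9  1.6]
meanM [-0.213  0.216  0.082] meanF [-1.64 -0.85  1.07]
needle img angle ccw deg 147.08 depth 59.0 166.0
```

View pics/g16.png

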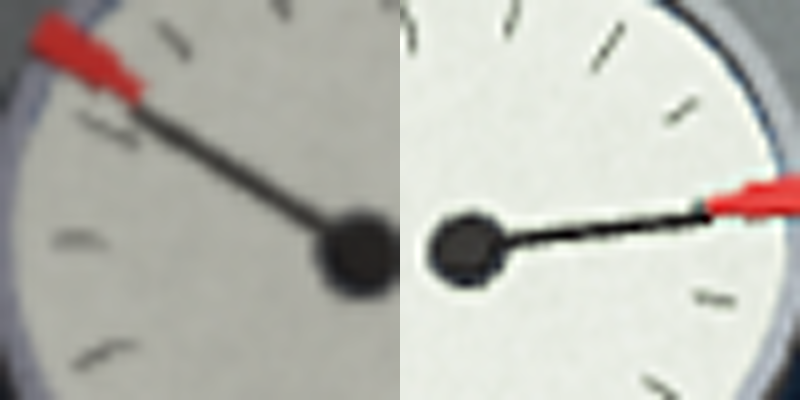

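step_arm(series=[0,0,0,1.4,0,0,0,0,0,0,0,0])

```text
t: 19.73
ee_pos: [562.0, -17.3, 107.7]
tcp_rot: [0.736, 0.677, 0.005, -0.005]
ft_force: [-0.8, -1.6, 0.8]
finger_gap: 24.2
```

```bash
python3 -c "
from h import *
chk('k17',view=False)"
```

```text
t 19.73 pos [562.  -17.3 107.7] yaw 85.2 zax [ 0.001  0.013 -1.   ] F [-0.83 -1.63  0.85] M [-0.275  0.254  0.017] gap 24.2 q6 -0.05
to axis (tool) [-1.8 -0.9  1.7]
meanM [-0.238  0.263  0.075] meanF [-1.96 -0.84  1.45]
needle img angle ccw deg 145.99 depth 60.0 166.0
```

step_arm(series=[0,0,0,-4,0,0,0,-4,0,0,0,-4,0,0,0,0], claw=40)

```text
t: 20.27
ee_pos: [562.8, -16.4, 107.5]
tcp_rot: [0.658, 0.753, 0.006, -0.004]
ft_force: [-0.8, -0.3, 0.5]
finger_gap: 39.6
```

```bash
python3 -c "
from h import *
chk('k18',view=True);gauge('g18')"
```

```text
t 20.27 pos [562.8 -16.4 107.5] yaw 97.8 zax [ 0.002  0.014 -1.   ] F [-0.81 -0.33  0.54] M [-0.053 -0.099 -0.004] gap 39.6 q6 -0.27
to axis (tool) [-2.3 -2.2  1.4]
meanM [-0.025 -0.079 -0.023] meanF [-0.15  0.17 -0.  ]
needle img angle ccw deg 145.98 depth 61.0 166.0
```

View pics/k18.png

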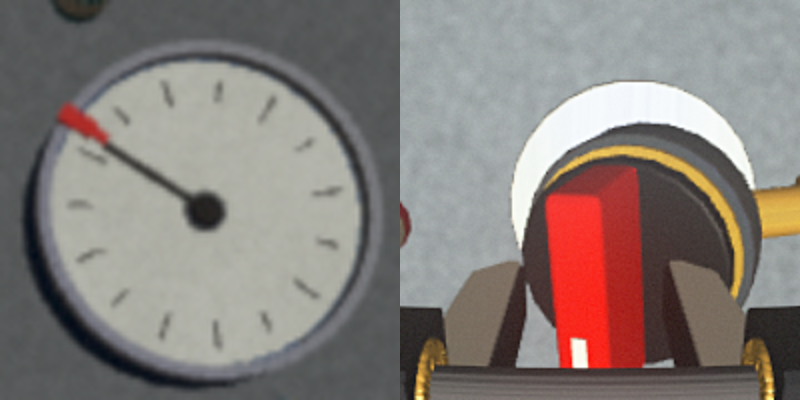

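View pics/g18.png

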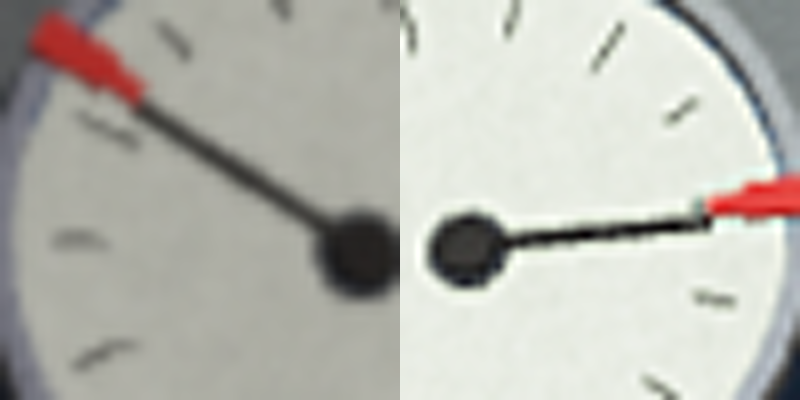

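step_arm(series=[0,0,-8,0,0,0,-16,0,0,0,-20,0,0,0,-25,0,0,0,-25,0,0,0,-15,0,0,0,0,0,0,0,0,0])

```text
t: 21.48
ee_pos: [561.1, -18.1, 223.3]
tcp_rot: [0.66, 0.752, 0.005, -0.005]
ft_force: [0.4, -0.2, -0.8]
finger_gap: 40.1
```

```bash
python3 -c "
from h import *
chk('k19',view=False)
cv2.imwrite('pics/t19.png',cams.snapshot('top')[:,:,::-1])"
```

```text
t 21.48 pos [561.1 -18.1 223.3] yaw 97.5 zax [ 0.     0.014 -1.   ] F [ 0.41 -0.22 -0.83] M [-0.039 -0.127  0.013] gap 40.1 q6 -0.26
to axis (tool) [ -2.5  -0.4 117.3]
meanM [-0.039 -0.101 -0.004] meanF [ 0.08 -0.31 -0.44]
needle img angle ccw deg 146.0 depth 61.0 167.0
```

View pics/t19.png

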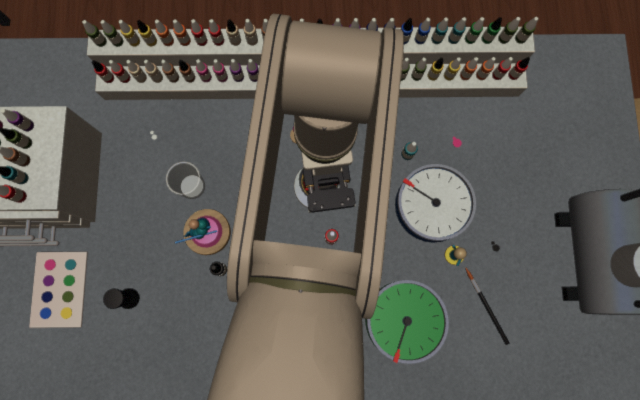

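The needle stays on the mark at 146.0°. The tool is clear, and every bystander in view is standing where it was.

```bash
python3 -c "
from bench import r
print(r.job_done())"
```

```text
the job is handed in; nothing more can be done
None
```

The knob was turned anticlockwise to its stop, then back clockwise until the needle reached the red mark. The robot then let go, and I handed the job in at about 21.7 s.

- **How it was turned:** The tool can only turn about a vertical axis, while the knob leans 20°. I therefore straddled the bar loosely with the fingers as a fork instead of clamping it. I regrasped once, half a turn round, before turning back.
- **Stop:** The needle stopped moving at 259.3° in the top image while the tool turned about 9° further. The wrist moment about the vertical rose to about 0.28 N m, which is firm contact and well below the 0.64 N m damage limit.
- **Needle on mark:** After I corrected for the mark sitting 9 mm above the needle, the needle tip matched the mark to within about 1° in both the top and scene cameras. It read 145.98° on release and 146.0° after the arm lifted clear.
- **Bystanders:** In the last top picture the bottles, cup, statue and crab miniature were in place. The pink miniature was mostly hidden by the arm in that picture. The tool did not go near it and the wrist forces stayed at a few newtons, but I did not check it directly at the end.
- **Disagreement:** My fit put the bar's top at 120 mm, against the stated 125 mm. It had no effect on the work.

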